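Square the register up in the corner stop

ROBOT

A 6-joint arm with a two-finger parallel gripper is mounted at the origin on a cart in front of the work surface, level with it; the furniture and walls round the work are solid. World frame = base frame: x ahead of the robot, y to its left, z up, the work surface at z = 0. Lengths are in m, angles in rad, forces in N, time in s.
With the tool pointing down it reaches from about 0.275 to 0.75 m from the base axis. Payload 10.2 kg.
Tool frame: the origin (TCP) lies at the very end of the fingers, on their centre line; the grasp point (between the pads) lies 19 mm behind it (env.hold_point_z is the distance from the TCP to the grasp point, in m); z points along the fingers, y is the line along which they close (so a half turn about z gives the same grasp; the last joint's range is limited). The gripper opens to 85 mm and grips with 20 to 120 N. Pads are 22 mm wide; open, the fingers measure 114 mm over their backs; the gripper's body (76 mm by 85 mm) begins 54 mm behind the grasp point. The pads swing forward as they close: fully open they stand 13 mm farther back than shut.
Start: joints at [-1.37, 0.313, 1.498, -0, 1.331, -0.223], TCP at [0.216, -0.479, 0.231] pointing down, gripper open.
Joint ranges: [-2.94, 2.94], [-0.97, 2.17], [0.19, 2.56], [-1.23, 4.37], [0.02, 3.11], [-2.88, 2.88]. Speed limits (rad/s): [2.39, 2.39, 3.01, 3.14, 3.14, 3.14].

INTERFACE

Orientations are given as a unit quaternion [x, y, z, w].
In Python, from workcell import env gives the robot as it stands.
- The arm moves only by the tool jog_arm, never from a script. Its argument "plan" is a list that holds one entry, the list of rows, each a list of 7 numbers: the turn, a rotation vector about the tool's x, y, z in rad, then the shift along the tool's x, y, z in mm, then the closure in counts, from 0 (fully open) to 255 (shut). In form: [[[ax, ay, az, tx, ty, tz, claw], ...]]. A call has 1 to 12 rows; each row shifts and turns the commanded pose from where the row before left it, along the tool's axes as they then stand; what a row does not reach is not made up. A row lasts 1/12 s, in which the tool goes at most 41.7 mm and 7.16 degrees, less where a joint would pass 70% of its speed; a pose out of reach is approached as far as the arm can. A call is refused whole if a number of a shift passes 41.7 or a number of a turn 0.125, either way. A call with a gripper value outside its range is refused whole. The fingers move at their own pace and stop on an object; "grip_force" is the grip in N (left out, the last holds). Time passes only in rows, so rows that do not move let the fingers close. It gives the time, the measured TCP pose, the force, the opening and the grip force at its end, in the units of the state.
- env.get_obs(): the state, without advancing time (a new reading comes with each control period).
- env.get_image(name): name is "side" or "top" or "wrist"; returns a dict with "img" (420x560x3 uint8, red, green, blue), "vfov" (degrees; the focal length in pixels is half the picture's height over the tangent of half this angle, whatever the lens; pixels are square), "cx", "cy" (the principal point, pixels), "dist" ([k1, k2, p1, p2, k3] as OpenCV has them; the pictures are not rectified), "rvec" (rotation vector, rad) and "tvec" (3), from world to camera coordinates, as OpenCV has them; the wrist camera has in their place "mount" (4x4, takes a point from camera to tool coordinates, whose origin is the TCP and whose axes are the flange's). Camera axes: x right, y down, z forward; pixel columns grow to the right and rows downward; lengths in m; the calibration is good to about 2 mm. A picture is of the moment at which its call begins: read the wrist's pose just before it. There is no depth.
- env.hand_in(): hands the job in; it is judged then, once.
The state is a dict: "time_s": time; "joint_positions": joint angles; "joint_vel": joint speeds; "tau": joint torques, N m; "tool_pos": TCP position; "ee_rot": TCP orientation; "wrist_force": force on the tool from outside, world axes, zero at the start; "torque": the same for the moment, N m; "finger_gap": finger opening in m; "grip_force": force on a finger pad.
Only numpy, scipy, OpenCV 4.12 (cv2) and the standard library are available. Lean on these libraries where they do the work, as an engineer would, in place of code of your own. Each camera call takes 0.05 s, during which the arm holds its last target. There are 200 camera calls.

TASK

The spiral-bound register has to lie squared up in the metal corner stop on the desk, ready to be photographed. Push it along the desk with the fingertips or the outside of the fingers, without picking it up, until its long edge without the spiral is flush against the long rail and its short edge lies against the short side stop, the two touching all along. Do not disturb the other things on the desk.

Things in the scene. Friction and masses are not known exactly. Their poses are not given: they have to be found in the camera images.
- register: blue spiral-bound notebook lying flat, loose, 0.23 kg; solid 208 x 146 x 11 mm, origin on the underside. Own x runs along the long edges: solid from -104 to +104 mm; own y: from -75 (plain long edge) to +71 mm (spiral edge, nearer the robot; the wire stands out 4 mm more, not solid). Squared up, own x points along the stop's +y, own y along its -x
- register_inner_corner (a point): the register's lower corner at own (-104, -75, 0) mm, the one that belongs in the inner corner of the stop; axes as the register
- register_outer_corner (a point): the register's other lower corner on the plain long edge, at own (+104, -75, 0) mm; it belongs against the long rail; axes as the register
- corner_stop: right-angled aluminium stop, screwed down. Origin: inner corner, desk level. Long rail: 250 mm along own +y, face in the plane x = 0 looking to own -x (to the robot). Short side stop: 140 mm along own -x, face in the plane y = 0 looking to own +y (robot's left). Both 25 mm high, 6 mm thick; a 4 mm high foot reaches 28 mm outwards, behind the faces
- cup: bystander, loose: specimen cup with blue screw lid, 64 mm across, 64 mm high, origin at the centre of its underside
- label_roll: bystander, loose: white roll of labels, 69 mm across, 41 mm high, origin at the centre of its underside
- keys: bystander, loose: bunch of keys lying flat, 110 x 121 x 8 mm, origin at the centre of its underside
- stapler: bystander, loose: stapler, 128 x 34 x 42 mm, long side along own x, origin at the centre of its underside

How it is judged:
At the end, for the whole second after the job is handed in: The register lies flat on the desk at rest, right way up; both corners of its plain long edge are within 5 mm of the long rail's face, and its inner corner is within 5 mm of the side stop's face (x of register_inner_corner in the frame of corner_stop between -0.005 and 0.005 m and y of register_inner_corner in the frame of corner_stop between -0.005 and 0.005 m and x of register_outer_corner in the frame of corner_stop between -0.005 and 0.005 m and y of register_outer_corner in the frame of corner_stop above 0.15 m and height (world z) of register below 0.005 m and angle between register's own z axis and vertical below 0.05 rad and linear speed of register below 0.01 m/s); the robot touches nothing.
It fails at once if the register is lifted (its origin more than 15 mm above the desk) or tipped more than 0.15 rad (height (world z) of register above 0.015 m or angle between register's own z axis and vertical above 0.15 rad).
It fails at once if a bystander (cup, label roll, keys or stapler) is moved more than 15 mm (distance of any of cup, label_roll, keys, stapler from where it was at the start of the episode above 0.015 m).
It also fails if it takes over 45 s, if anything falls off the work surface, if the arm or the gripper's body presses on something with over 40 N, if the wrist force passes 120 N, or if a joint passes its speed limit or range.

## Working session

There is one attempt and no reset: what is moved stays moved. The work goes in short steps, Python scripts to look and compute and a tool call to move; the robot and the scene stay as the last step left them, time stands still between calls to the robot, and variables do not carry over. Pictures are saved under pics/ and viewed, at most 10 in all, crops included, and the job is handed in when it is done.

Besides the shell and the picture viewer there is one more tool, called after ">>>" as name([rows], argument=value, ...), one row to a line, values as JSON. jog_arm: Moves the arm, as the interface text tells. Its arguments: {"type":"object","properties":{"plan":{"type":"array"},"grip_force":{"type":"number"}},"required":["plan"]}

```bash
mkdir -p pics; cat > h.py <<'E'
import numpy as np, cv2
from workcell import env
def cam(n):
    d=env.get_image(n); h=d["img"].shape[0]; f=h/2/np.tan(np.radians(d["vfov"])/2)
    d["K"]=np.array([[f,0,d["cx"]],[0,f,d["cy"]],[0,0,1]]); d["dist"]=np.array(d["dist"],float)
    if "rvec" in d:
        d["R"]=cv2.Rodrigues(np.array(d["rvec"],float))[0]; d["t"]=np.array(d["tvec"],float).ravel()
    return d
def ray(d,px,z):
    u=cv2.undistortPoints(np.array(px,float).reshape(-1,1,2),d["K"],d["dist"]).reshape(-1,2)
    v=np.c_[u,np.ones(len(u))]@d["R"]; c=-d["R"].T@d["t"]
    return c+v*((z-c[2])/v[:,2])[:,None]
def proj(d,P): return cv2.projectPoints(np.array(P,float).reshape(-1,1,3),d["R"],d["t"],d["K"],d["dist"])[0].reshape(-1,2)
def save(d,n): cv2.imwrite("pics/"+n+".png",d["img"][:,:,::-1])
E
python3 - <<'E'
from h import *
for n in("top","side"): 
    d=cam(n); save(d,n+"0"); print(n,d["vfov"],(-d["R"].T@d["t"]).round(3),ray(d,[[100,100],[460,100],[460,350],[100,350]],0).round(3).tolist())
print(env.get_obs())
E
```

```text
top 50.69643735874473 [ 0.491 -0.048  1.267] [[0.931, 0.501, 0.0], [0.928, -0.586, 0.0], [0.186, -0.565, 0.0], [0.189, 0.484, 0.0]]
side 46.58839576186098 [ 0.606 -1.06   0.508] [[-0.602, 1.814, 0.0], [1.52, 1.708, 0.0], [0.863, -0.444, 0.0], [0.283, -0.455, 0.0]]
{'time_s': 0.1, 'joint_positions': array([-1.37037685e+00,  3.13420280e-01,  1.49833807e+00,  6.02300365e-06,
        1.33094877e+00, -2.23415382e-01]), 'joint_vel': array([-1.21627103e-03, -1.91072202e-03, -3.17205225e-03, -5.41660734e-05,
       -2.63184490e-04,  4.42936052e-04]), 'tau': array([ 3.30047937e-03, -4.12899971e+01, -2.60139906e+01, -1.44711880e-04,
        3.04896421e-03, -5.06263439e-05]), 'tool_pos': array([ 0.21585161, -0.47834662,  0.23078754]), 'ee_rot': array([ 9.77629409e-01,  2.10334086e-01,  9.33156220e-06, -5.57159189e-04]), 'wrist_force': array([0.35551572, 0.0141867 , 0.02110518]), 'torque': array([0.04128155, 0.01486624, 0.01000314]), 'grip_force': 0.0, 'finger_gap': 0.08547422860678755}
```

View pics/top0.png

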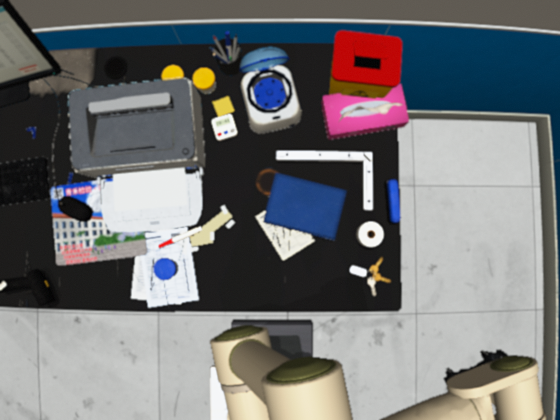

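View pics/side0.png

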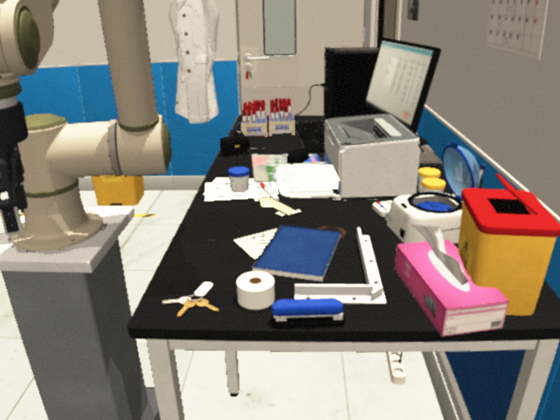

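The top view shows the register near (305,207) px, the stop's corner near (366,158), the roll at (370,234), keys at (372,275), and stapler at (393,200). The side view agrees. Next I measure the register and stop.

```bash
cat >> h.py <<'E'
def register(d):
    hsv=cv2.cvtColor(d["img"],cv2.COLOR_RGB2HSV)
    m=cv2.inRange(hsv,(100,90,40),(125,255,255)); 
    m[:, :262]=0; m[:,384:]=0; m[:150]=0; m[260:]=0
    m=cv2.morphologyEx(m,cv2.MORPH_OPEN,np.ones((3,3)))
    c=max(cv2.findContours(m,0,2)[0],key=cv2.contourArea)
    return m,c
def rect(d):
    m,c=register(d); P=ray(d,c.reshape(-1,2),0.011)[:,:2]
    return cv2.minAreaRect((P*1000).astype(np.float32)),c
E
python3 - <<'E'
from h import *
d=cam("top"); r,c=rect(d); print("reg",r,cv2.boxPoints(r).round(1).tolist())
x0,y0,x1,y1=250,135,410,300
cr=cv2.resize(d["img"][y0:y1,x0:x1],None,fx=3.6,fy=3.6,interpolation=cv2.INTER_CUBIC)
cv2.imwrite("pics/crop1.png",cr[:,:,::-1])
m=cv2.inRange(cv2.cvtColor(d["img"],cv2.COLOR_RGB2HSV),(0,0,120),(179,60,255));m[:,:262]=0;m[:,380:]=0;m[:140]=0;m[214:]=0
n,l,s,ce=cv2.connectedComponentsWithStats(m); print(s.tolist())
for nm,sl in(("row edges long",[(c,0) for c in(285,300,320,340,355)]),): 
  for c,_ in sl: print(c,d["img"][146:168,c].mean(1).astype(int).tolist())
for rr in(170,180,190,200): print(rr,d["img"][rr,355:380].mean(1).astype(int).tolist())
E
```

```text
reg ((607.0355224609375, -111.58177185058594), (214.72442626953125, 152.22549438476562), 75.29542541503906) [[506.20001220703125, -196.10000610351562], [653.4000244140625, -234.6999969482422], [707.9000244140625, -27.100000381469727], [560.7000122070312, 11.600000381469727]]
[[0, 0, 560, 420, 233747], [276, 150, 97, 61, 1442], [262, 211, 4, 3, 11]]
285 [28, 26, 23, 43, 139, 233, 246, 237, 228, 231, 242, 248, 247, 192, 92, 31, 19, 24, 28, 28, 29, 29]
300 [28, 26, 23, 40, 137, 234, 249, 248, 247, 247, 247, 249, 247, 195, 98, 41, 19, 22, 28, 28, 28, 27]
320 [29, 28, 22, 32, 101, 194, 234, 219, 177, 190, 233, 246, 246, 202, 120, 59, 27, 21, 27, 29, 29, 26]
340 [28, 27, 25, 26, 63, 156, 234, 248, 248, 247, 246, 245, 242, 208, 127, 60, 26, 22, 27, 27, 27, 28]
355 [27, 28, 27, 24, 53, 137, 225, 248, 248, 247, 246, 245, 244, 228, 161, 81, 31, 19, 23, 28, 27, 27]
170 [29, 29, 27, 29, 27, 26, 28, 62, 162, 242, 245, 232, 224, 215, 215, 235, 241, 167, 61, 24, 26, 27, 27, 28, 27]
180 [27, 27, 28, 27, 27, 25, 29, 61, 159, 241, 244, 236, 242, 247, 247, 249, 247, 186, 81, 27, 24, 28, 27, 29, 27]
190 [26, 28, 25, 28, 26, 24, 24, 55, 155, 239, 245, 239, 242, 246, 247, 249, 247, 191, 87, 28, 25, 26, 27, 28, 27]
200 [26, 26, 27, 25, 26, 26, 23, 52, 151, 238, 246, 238, 211, 163, 160, 216, 238, 189, 92, 33, 24, 27, 28, 28, 28]
```

View pics/crop1.png

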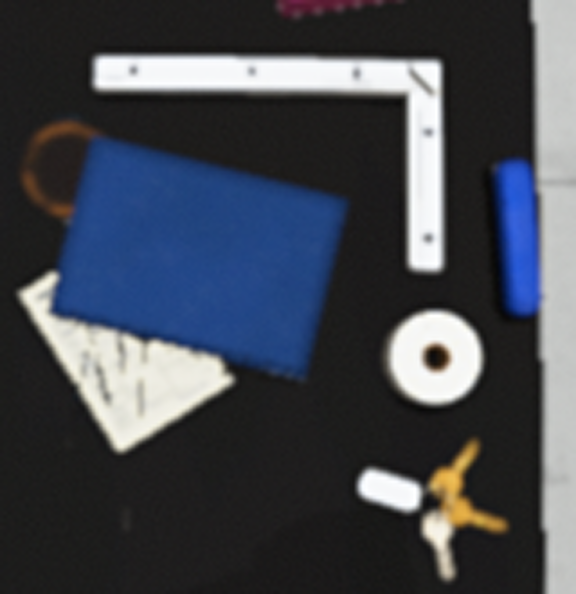

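The enlarged top view clearly shows the register tilted about 15° from the stop. The inner edges of the rails are sharp: row ≈159.8 for the long rail, column ≈362.7 for the side stop.

```bash
cat >> h.py <<'E'
def stop(d):
    g=d["img"].astype(float).mean(2)
    def cross(p,th=115):  # last bright->dark
        i=np.where((p[:-1]>=th)&(p[1:]<th))[0][-1]; return i+(p[i]-th)/(p[i]-p[i+1])
    A=[[c,153+cross(g[153:166,c])] for c in range(280,358,3)]
    B=[[368-cross(g[r,356:369][::-1]),r] for r in range(167,206,3)]
    return ray(d,A,0.0),ray(d,B,0.0),A,B
E
python3 - <<'E'
from h import *
d=cam("top");a,b,A,B=stop(d)
pa=np.polyfit(a[:,1],a[:,0],1); pb=np.polyfit(b[:,0],b[:,1],1)
print("long x=%.4f*y+%.4f"%tuple(pa),"res",np.std(a[:,0]-np.polyval(pa,a[:,1])),"short y=%.4f*x+%.4f"%tuple(pb),np.std(b[:,1]-np.polyval(pb,b[:,0])))
y=(pb[0]*pa[1]+pb[1])/(1-pa[0]*pb[0]); print("corner",pa[0]*y+pa[1],y)
# side view reg contour and register edges
s=cam("side"); print("side proj of corner bottom, end of long, end of short",proj(s,[[pa[0]*y+pa[1],y,0],[pa[0]*(y+.25)+pa[1],y+.25,0],[pa[0]*y+pa[1]-.14,y+.003,0]]).round(1).tolist())
r,c=rect(d)
ap=cv2.approxPolyDP(c,4,True).reshape(-1,2); P=ray(d,ap,.011); print(ap.tolist(),P.round(4).tolist(), proj(s,P).round(1).tolist())
m=env.get_image("wrist"); print(np.array(m["mount"]).round(3).tolist(),m["vfov"])
E
```

```text
long x=0.0099*y+0.7424 res 0.0002106653907809883 short y=-0.0150*x+-0.2709 3.30228448256649e-05
corner 0.7395510836506048 -0.28198907687519637
side proj of corner bottom, end of long, end of short [[370.4, 294.9], [357.6, 236.1], [296.0, 293.9]]
[[276, 173], [265, 221], [334, 239], [346, 190]] [[0.7011, -0.0307, 0.011], [0.5637, 0.0008, 0.011], [0.5119, -0.1948, 0.011], [0.6518, -0.2308, 0.011]] [[340.2, 231.6], [281.9, 225.8], [253.4, 266.4], [322.7, 275.8]]
[[-0.001, -0.961, -0.275, 0.071], [1.0, -0.0, -0.001, 0.0], [0.001, -0.275, 0.961, -0.142], [0.0, 0.0, 0.0, 1.0]] 68.31905172630202
```

>>> jog_arm([
  [[0,0,0.1,0,0,0,0],[0,0,0.1,40,0,0,0],[0,0,0.1,40,0,0,0]],
])

```text
time_s: 0.55
tool_pos: [0.2926, -0.4569, 0.2314]
ee_rot: [0.998, 0.058, -0.0, -0.0]
wrist_force: [0.0, 0.5, -0.4]
finger_gap: 0.0853
grip_force: 0.0
```

>>> jog_arm([
  [[0,0,0.094,0,0,0,0],[0,0,0.094,0,0,0,0],[0,0,0.094,0,0,0,0],[0,0,0.094,0,0,0,0]],
])

```text
time_s: 0.88
tool_pos: [0.293, -0.4568, 0.2312]
ee_rot: [0.992, -0.128, -0.0, -0.0]
wrist_force: [0.5, -0.3, -0.2]
finger_gap: 0.0852
grip_force: 0.0
```

>>> jog_arm([
  [[0,0,0,8.5,-37,0,0],[0,0,0,8.5,-37,0,0],[0,0,0,8.5,-37,0,0],[0,0,0,8.5,-37,0,0],[0,0,0,8.5,-37,0,0],[0,0,0,8.5,-37,0,0],[0,0,0,8.5,-37,0,0],[0,0,0,8.5,-37,0,0],[0,0,0,8.5,-37,0,0],[0,0,0,8.5,-37,0,0],[0,0,0,8.5,-37,0,0]],
])

```text
time_s: 1.8
tool_pos: [0.4854, -0.0843, 0.2314]
ee_rot: [0.992, -0.126, 0.0, 0.0]
wrist_force: [0.9, -1.0, -0.1]
finger_gap: 0.0855
grip_force: 0.0
```

```bash
cat >> h.py <<'E'
from scipy.spatial.transform import Rotation as Ro
def wcam():
    o=env.get_obs(); d=cam("wrist"); M=np.array(d["mount"]); T=np.eye(4); T[:3,:3]=Ro.from_quat(o["ee_rot"]).as_matrix(); T[:3,3]=o["tool_pos"]
    W=np.linalg.inv(T@M); d["R"]=W[:3,:3]; d["t"]=W[:3,3]; d["o"]=o; return d
E
python3 - <<'E'
from h import *
d=wcam(); save(d,"w1"); print(d["o"]["tool_pos"],d["o"]["ee_rot"]); print(proj(d,[[.7395,-.282,0],[.7011,-.0307,0.011],[.5637,.0008,0.011],[.5119,-.1948,0.011]]))
E
```

```text
[ 0.48541823 -0.08431208  0.23141823] [ 9.92057323e-01 -1.25786520e-01  1.26903268e-04  5.52303147e-05]
[[ 4.04797492e+02 -9.56406695e+01]
 [ 1.82992216e+02 -3.21815960e-01]
 [ 1.94523135e+02  1.34444226e+02]
 [ 3.70274989e+02  1.35525168e+02]]
```

View pics/w1.png

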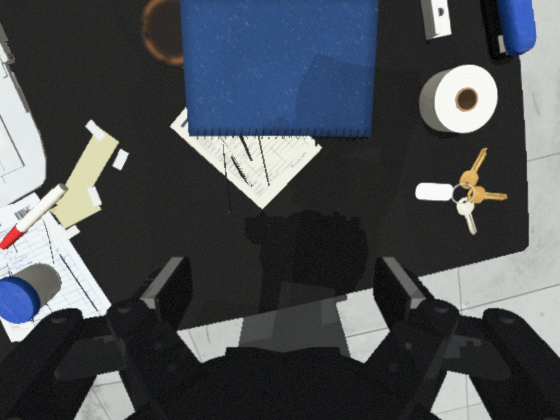

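The wrist view shows the register's near (spiral) edge level at row ≈135, spanning columns 188–371. It is square to the tool and centred, so I can descend.

>>> jog_arm([
  [[0,0,0,0,0,35,0],[0,0,0,0,0,35,0],[0,0,0,0,0,35,0],[0,0,0,0,0,35,0],[0,0,0,0,0,35,0],[0,0,0,0,0,25,0],[0,0,0,0,0,15,0],[0,0,0,0,0,8,0],[0,0,0,0,0,0,0]],
])

```text
time_s: 2.6
tool_pos: [0.4842, -0.086, 0.0071]
ee_rot: [0.992, -0.126, -0.001, -0.0]
wrist_force: [-0.6, 0.2, 1.0]
finger_gap: 0.0851
grip_force: 0.0
```

>>> jog_arm([
  [[0,0,0,0,0,2,0],[0,0,0,0,0,2,0],[0,0,0,0,0,0,0]],
])

```text
time_s: 2.85
tool_pos: [0.4854, -0.0864, 0.005]
ee_rot: [0.992, -0.126, 0.001, 0.0]
wrist_force: [-0.6, -0.8, 0.7]
finger_gap: 0.0852
grip_force: 0.0
```

>>> jog_arm([
  [[0,0,0,0,0,2,0],[0,0,0,0,0,2,0],[0,0,0,0,0,2,0],[0,0,0,0,0,0,0]],
])

```text
time_s: 3.18
tool_pos: [0.4848, -0.0861, -0.0019]
ee_rot: [0.992, -0.126, -0.0, -0.0]
wrist_force: [1.0, 0.0, -1.0]
finger_gap: 0.0851
grip_force: 0.0
```

>>> jog_arm([
  [[0,0,0,0,0,2,0],[0,0,0,0,0,2,0],[0,0,0,0,0,0,0]],
])

```text
time_s: 3.43
tool_pos: [0.4847, -0.0861, -0.0061]
ee_rot: [0.992, -0.126, -0.0, -0.0]
wrist_force: [-0.2, 0.4, -1.0]
finger_gap: 0.0855
grip_force: 0.0
```

>>> jog_arm([
  [[0,0,0,0,0,3,0],[0,0,0,10,0,0,0],[0,0,0,10,0,0,0],[0,0,0,6,0,0,0],[0,0,0,5,0,0,0],[0,0,0,5,0,0,0],[0,0,0,4,0,0,0]],
])

```text
time_s: 4.02
tool_pos: [0.5239, -0.0962, -0.0088]
ee_rot: [0.992, -0.126, -0.0, -0.0]
wrist_force: [-0.1, -0.8, -0.5]
finger_gap: 0.0856
grip_force: 0.0
```

>>> jog_arm([
  [[0,0,0,4,0,0,0],[0,0,0,4,0,0,0],[0,0,0,4,0,0,0]],
])

```text
time_s: 4.27
tool_pos: [0.5353, -0.0991, -0.0088]
ee_rot: [0.992, -0.126, -0.0, -0.0]
wrist_force: [-1.7, 1.2, -0.6]
finger_gap: 0.0855
grip_force: 0.7
```

```bash
python3 - <<'E'
from h import *
d=wcam(); save(d,"w2"); print(d["o"]["tool_pos"],d["o"]["wrist_force"])
t=cam("top"); save(t,"t2"); r,c=rect(t); print(r)
E
```

```text
[ 0.53525907 -0.09909307 -0.00880808] [-1.67272228  1.24407135 -0.62026267]
((619.9086303710938, -114.8724365234375), (214.79371643066406, 146.74337768554688), 75.7215347290039)
```

View pics/w2.png

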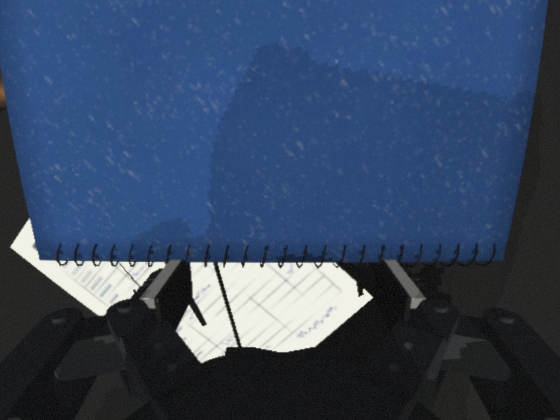

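Both fingertips touch the spiral edge squarely (edge at row ≈260, fingers at columns ≈170 and ≈405). Next I turn the register while pushing.

>>> jog_arm([
  [[0,0,-0.025,3,2,0,0],[0,0,-0.025,3,2,0,0],[0,0,-0.025,3,2,0,0],[0,0,-0.025,3,2,0,0],[0,0,-0.025,3,2,0,0],[0,0,-0.025,3,2,0,0],[0,0,-0.025,3,2,0,0],[0,0,-0.025,3,2,0,0],[0,0,-0.025,3,2,0,0],[0,0,-0.02,3,2,0,0],[0,0,0,3,0,0,0]],
])

```text
time_s: 5.28
tool_pos: [0.5652, -0.1234, -0.0088]
ee_rot: [1.0, -0.003, -0.0, 0.0]
wrist_force: [-1.5, 0.4, 1.1]
finger_gap: 0.0851
grip_force: 0.7
```

```bash
python3 - <<'E'
from h import *
print(env.get_obs()["tool_pos"],env.get_obs()["ee_rot"])
t=cam("top"); save(t,"t3"); r,c=rect(t); print(r,cv2.boxPoints(r).round(1).tolist())
E
```

```text
[ 0.56517216 -0.12338412 -0.00876197] [ 9.99994512e-01 -3.31081336e-03 -1.16478899e-04  1.40980920e-05]
((649.5426025390625, -116.8664321899414), (212.4861297607422, 143.71986389160156), 89.95443725585938) [[577.5999755859375, -223.10000610351562], [721.2999877929688, -223.1999969482422], [721.5, -10.699999809265137], [577.7999877929688, -10.600000381469727]]
```

View pics/t3.png

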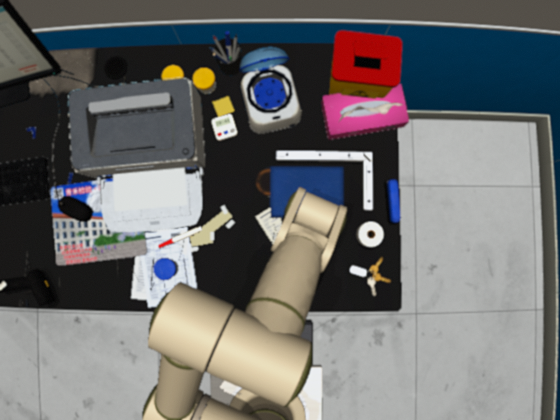

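The top view shows the register square to the rails, under the hand, about 20 mm short of the long rail. It spans columns ≈271–344, so it is about 60 mm from the side stop. I lift, go round to its left short edge and turn the tool 90°.

>>> jog_arm([
  [[0,0,0,-8,0,0,0],[0,0,0,-8,0,-5,0],[0,0,0,0,0,-30,0],[0,0,0,0,0,-35,0],[0,0,0,0,0,-20,0],[0,0,0,19,-34,0,0],[0,0,0,19,-34,0,0],[0,0,0,19,-34,0,0],[0,0,0,19,-34,0,0],[0,0,0,19,-36,0,0],[0,0,0,0,0,0,0]],
])

```text
time_s: 6.25
tool_pos: [0.6469, 0.0544, 0.0816]
ee_rot: [1.0, -0.001, 0.001, -0.001]
wrist_force: [-0.4, -0.3, -0.4]
finger_gap: 0.0854
grip_force: 0.0
```

>>> jog_arm([
  [[0,0,-0.12,0,0,0,0],[0,0,-0.12,0,0,0,0],[0,0,-0.12,0,0,0,0],[0,0,-0.12,0,0,0,0],[0,0,-0.12,0,0,0,0],[0,0,-0.12,0,0,0,0],[0,0,-0.12,0,0,0,0],[0,0,-0.12,0,0,0,0],[0,0,-0.12,0,0,0,0],[0,0,-0.12,0,0,0,0],[0,0,-0.12,0,0,0,0],[0,0,-0.12,0,0,0,0]],
])

```text
time_s: 7.25
tool_pos: [0.6451, 0.0483, 0.0817]
ee_rot: [0.752, 0.659, 0.0, 0.0]
wrist_force: [1.3, -0.4, -0.7]
finger_gap: 0.0856
grip_force: 0.0
```

>>> jog_arm([
  [[0,0,-0.12,0,0,0,0],[0,0,0,0,0,0,0]],
])

```text
time_s: 7.42
tool_pos: [0.6451, 0.0483, 0.0817]
ee_rot: [0.712, 0.702, 0.0, 0.0]
wrist_force: [0.4, 0.2, -1.7]
finger_gap: 0.0855
grip_force: 0.0
```

```bash
python3 - <<'E'
from h import *
o=env.get_obs();print(o["tool_pos"],o["ee_rot"],Ro.from_quat(o["ee_rot"]).as_matrix()[:2,0],o["joint_positions"].round(2))
E
```

```text
[0.64513225 0.04830485 0.0816508 ] [7.12067240e-01 7.02111265e-01 1.01325624e-04 8.45456326e-05] [0.01407952 0.99990088] [-0.11  0.72  1.27  0.    1.16 -0.09]
```

>>> jog_arm([
  [[0,0,0,0,0,30,0],[0,0,0,0,0,30,0],[0,0,0,0,0,20,0],[0,0,0,0,0,10,0],[0,0,0,0,0,0,0]],
])

```text
time_s: 7.83
tool_pos: [0.6441, 0.0484, -0.0106]
ee_rot: [0.714, 0.7, -0.001, -0.001]
wrist_force: [-0.5, -0.8, 0.9]
finger_gap: 0.0853
grip_force: 0.0
```

>>> jog_arm([
  [[0,0,0,-10,0,0,0],[0,0,0,-10,0,0,0],[0,0,0,-8,0,0,0],[0,0,0,-5,0,0,0],[0,0,0,-5,0,0,0],[0,0,0,-5,0,0,0],[0,0,0,-5,0,0,0],[0,0,0,-5,0,0,0],[0,0,0,-5,0,0,0],[0,0,0,-5,0,0,0],[0,0,0,-5,0,0,0],[0,0,0,-5,0,0,0]],
])

```text
time_s: 8.83
tool_pos: [0.6441, -0.025, -0.0086]
ee_rot: [0.713, 0.701, 0.0, -0.0]
wrist_force: [-0.3, 1.4, 1.6]
finger_gap: 0.085
grip_force: 1.0
```

```bash
python3 - <<'E'
from h import *
print(env.get_obs()["tool_pos"],env.get_obs()["wrist_force"])
t=cam("top"); r,c=rect(t); print(r,cv2.boxPoints(r).round(1).tolist())
x0,y0,x1,y1=250,135,410,300
cv2.imwrite("pics/t4.png",cv2.resize(t["img"][y0:y1,x0:x1],None,fx=3.6,fy=3.6,interpolation=cv2.INTER_CUBIC)[:,:,::-1])
E
```

```text
[ 0.64406936 -0.02496015 -0.00863784] [-0.33390918  1.44782896  1.62975318]
((646.9298095703125, -162.4471435546875), (165.4617462158203, 151.08384704589844), 89.10291290283203) [[570.0999755859375, -244.0], [721.2000122070312, -246.39999389648438], [723.7999877929688, -80.9000015258789], [572.7000122070312, -78.5]]
```

View pics/t4.png

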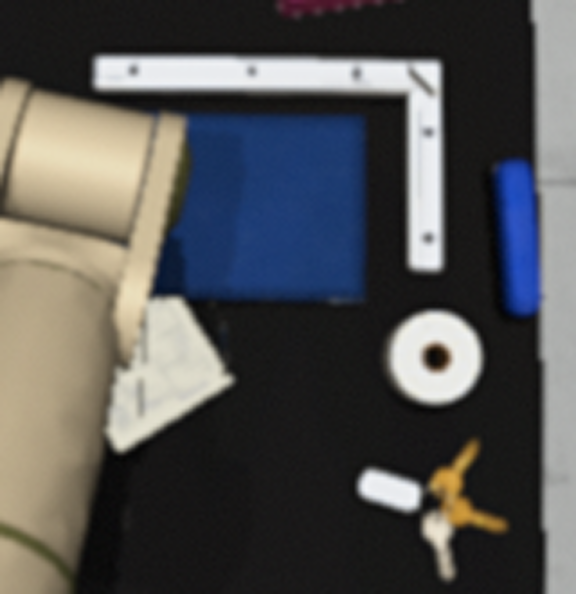

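The crop shows the register still square (right edge at crop column ≈366, side stop's face at ≈408), sliding straight toward the side stop with no bystander touched. I keep pushing.

>>> jog_arm([
  [[0,0,0,-5,0,0,0],[0,0,0,-5,0,0,0],[0,0,0,-5,0,0,0],[0,0,0,-5,0,0,0],[0,0,0,-5,0,0,0],[0,0,0,-4,0,0,0],[0,0,0,-3,0,0,0],[0,0,0,-2,0,0,0],[0,0,0,0,0,0,0]],
])

```text
time_s: 9.63
tool_pos: [0.6434, -0.0592, -0.0088]
ee_rot: [0.714, 0.701, -0.0, 0.0]
wrist_force: [-0.3, -0.1, 0.4]
finger_gap: 0.0855
grip_force: 0.0
```

>>> jog_arm([
  [[0,0,0,-2,0,0,0],[0,0,0,0,0,0,0]],
])

```text
time_s: 9.8
tool_pos: [0.6433, -0.0608, -0.0088]
ee_rot: [0.713, 0.701, -0.0, -0.0]
wrist_force: [-0.3, 0.6, -0.6]
finger_gap: 0.0857
grip_force: 0.0
```

>>> jog_arm([
  [[0,0,0,-2,0,0,0],[0,0,0,0,0,0,0]],
])

```text
time_s: 9.97
tool_pos: [0.643, -0.0611, -0.0088]
ee_rot: [0.713, 0.701, 0.0, -0.001]
wrist_force: [-2.0, 8.3, 2.3]
finger_gap: 0.0853
grip_force: 4.2
```

```bash
python3 - <<'E'
from h import *
print(env.get_obs()["tool_pos"],env.get_obs()["wrist_force"])
t=cam("top"); r,c=rect(t); print(r,cv2.boxPoints(r).round(1).tolist())
E
```

```text
[ 0.64298087 -0.06108598 -0.0088136 ] [-2.04292801  8.33238022  2.29530964]
((645.97119140625, -203.456298828125), (154.7112274169922, 150.92030334472656), 88.19549560546875) [[568.0999755859375, -278.3999938964844], [719.0, -283.1000061035156], [723.7999877929688, -128.5], [573.0, -123.80000305175781]]
```

The register has reached the side stop (8 N). Next, from the spiral side, I push it to the long rail.

>>> jog_arm([
  [[0,0,0,8,0,0,0],[0,0,0,8,0,-5,0],[0,0,0,0,0,-30,0],[0,0,0,0,0,-35,0],[0,0,0,0,0,-30,0],[0,0,0.121,0,0,0,0],[0,0,0.121,0,0,0,0],[0,0,0.121,0,0,0,0],[0,0,0.121,0,0,0,0],[0,0,0.121,0,0,0,0],[0,0,0.121,0,0,0,0],[0,0,0.121,0,0,0,0]],
])

```text
time_s: 11.02
tool_pos: [0.6437, -0.0462, 0.0917]
ee_rot: [0.939, 0.343, 0.0, 0.0]
wrist_force: [0.6, -0.3, 0.1]
finger_gap: 0.0857
grip_force: 0.0
```

>>> jog_arm([
  [[0,0,0.121,0,0,0,0],[0,0,0.121,0,0,0,0],[0,0,0.121,0,0,0,0],[0,0,0.121,0,0,0,0],[0,0,0.121,0,0,0,0],[0,0,0.121,0,0,0,0],[0,0,0,-27,31,0,0],[0,0,0,-27,31,0,0],[0,0,0,-27,31,0,0],[0,0,0,-27,31,0,0],[0,0,0,0,0,0,0]],
])

```text
time_s: 11.93
tool_pos: [0.5298, -0.1724, 0.0917]
ee_rot: [1.0, -0.012, -0.001, 0.001]
wrist_force: [-0.7, -0.1, 0.3]
finger_gap: 0.0853
grip_force: 0.0
```

```bash
python3 - <<'E'
from h import *
d=wcam(); o=d["o"];print(o["tool_pos"],Ro.from_quat(o["ee_rot"]).as_matrix()[:2,0]); save(d,"w5")
E
```

```text
[ 0.52978205 -0.17237096  0.09170855] [ 0.99969172 -0.02479145]
```

View pics/w5.png

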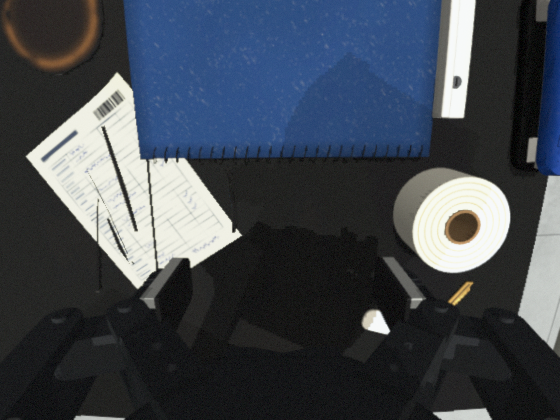

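The wrist view shows the register's spiral edge at row ≈155 (columns 140–430), its right edge against the side stop (column ≈437), and the roll well clear of the right finger. I descend and push.

>>> jog_arm([
  [[0,0,-0.012,0,0,30,0],[0,0,0,0,0,35,0],[0,0,0,0,0,24,0],[0,0,0,0,0,11,0],[0,0,0,5,0,0,0],[0,0,0,10,0,0,0],[0,0,0,10,0,0,0],[0,0,0,5,0,0,0],[0,0,0,5,0,0,0],[0,0,0,5,0,0,0],[0,0,0,5,0,0,0]],
])

```text
time_s: 12.9
tool_pos: [0.5786, -0.1687, -0.0081]
ee_rot: [1.0, -0.004, 0.0, 0.0]
wrist_force: [-2.4, -0.6, 1.2]
finger_gap: 0.0859
grip_force: 1.1
```

>>> jog_arm([
  [[0,0,0,3,0,0,0],[0,0,0,3,0,0,0],[0,0,0,2,0,0,0],[0,0,0,0,0,0,0]],
])

```text
time_s: 13.23
tool_pos: [0.5837, -0.1684, -0.0087]
ee_rot: [1.0, -0.004, -0.004, -0.001]
wrist_force: [-17.8, 2.0, 12.6]
finger_gap: 0.0851
grip_force: 8.8
```

>>> jog_arm([
  [[0,0,0,2,0,0,0],[0,0,0,0,0,0,0]],
])

```text
time_s: 13.4
tool_pos: [0.5839, -0.1682, -0.0088]
ee_rot: [1.0, -0.004, -0.006, -0.002]
wrist_force: [-28.0, 2.2, 19.3]
finger_gap: 0.0853
grip_force: 14.3
```

The register is against the long rail. I back off, lift clear and look.

>>> jog_arm([
  [[0,0,0,-4,0,0,0],[0,0,0,-8,0,0,0],[0,0,0,-8,0,0,0],[0,0,0,0,0,-30,0],[0,0,0,0,0,-40,0],[0,0,0,0,0,-40,0],[0,0,0,-40,0,-10,0],[0,0,0,-40,0,0,0],[0,0,0,-40,0,0,0],[0,0,0,-40,0,0,0],[0,0,0,-30,0,0,0],[0,0,0,0,0,0,0]],
])

```text
time_s: 14.4
tool_pos: [0.3744, -0.1662, 0.1111]
ee_rot: [1.0, -0.005, -0.001, -0.001]
wrist_force: [1.0, -0.9, -0.3]
finger_gap: 0.0853
grip_force: 0.0
```

```bash
python3 - <<'E'
from h import *
print(env.get_obs()["tool_pos"])
t=cam("top"); r,c=rect(t); print(r,cv2.boxPoints(r).round(1).tolist())
s=cam("side")
a=t["img"][140:260,255:410]; b=s["img"][200:320,230:400]
cv2.imwrite("pics/f6.png",np.vstack([cv2.resize(i,None,fx=2.4,fy=2.4,interpolation=cv2.INTER_CUBIC) if 0 else cv2.resize(i,(400,290),interpolation=cv2.INTER_CUBIC) for i in(a,b)])[:,:,::-1])
E
```

```text
[ 0.37435791 -0.16619457  0.11111048]
((663.8906860351562, -173.0052490234375), (210.71414184570312, 144.46096801757812), 89.86312866210938) [[591.4000244140625, -278.20001220703125], [735.9000244140625, -278.5], [736.4000244140625, -67.80000305175781], [591.9000244140625, -67.5]]
```

View pics/f6.png

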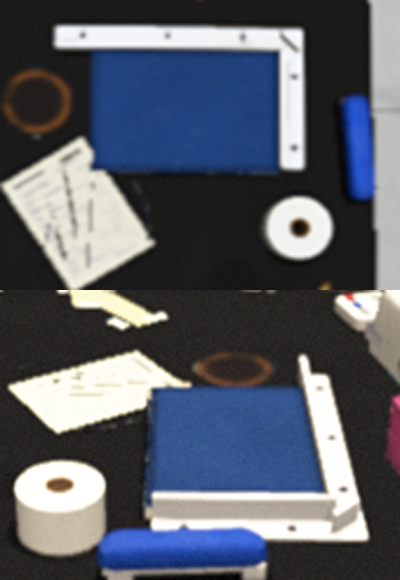

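The two crops show the register tucked against both rails, with no dark gap visible on either side. I check the gaps with pixel profiles before handing in.

```bash
python3 - <<'E'
from h import *
t=cam("top")
for r in(168,180,192,202): print("row",r,t["img"][r,356:368].tolist())
for c in(290,315,340,355): print("col",c,t["img"][156:167,c].tolist())
E
```

```text
row 168 [[33, 66, 124], [32, 66, 123], [31, 63, 122], [30, 62, 118], [28, 56, 111], [21, 48, 100], [48, 62, 94], [147, 150, 155], [232, 235, 236], [238, 240, 240], [229, 231, 233], [236, 238, 241]]
row 180 [[31, 64, 123], [30, 64, 123], [32, 65, 123], [30, 62, 118], [27, 58, 112], [23, 50, 100], [47, 60, 94], [144, 148, 153], [228, 232, 233], [238, 240, 241], [228, 230, 233], [235, 237, 240]]
row 192 [[29, 63, 119], [32, 65, 122], [36, 66, 123], [31, 62, 117], [30, 59, 113], [25, 52, 101], [46, 62, 94], [141, 146, 151], [228, 231, 231], [241, 242, 242], [237, 238, 238], [238, 240, 241]]
row 202 [[33, 66, 122], [33, 67, 122], [31, 65, 121], [31, 62, 118], [28, 57, 111], [22, 49, 100], [44, 59, 94], [138, 141, 146], [225, 227, 227], [241, 243, 243], [236, 237, 239], [222, 225, 228]]
col 290 [[242, 244, 246], [244, 246, 248], [240, 242, 245], [182, 185, 188], [87, 89, 94], [30, 37, 56], [20, 33, 62], [24, 38, 67], [28, 41, 70], [26, 41, 70], [26, 41, 71]]
col 315 [[242, 244, 246], [244, 245, 246], [241, 242, 243], [182, 185, 187], [88, 93, 104], [34, 51, 90], [26, 55, 107], [33, 63, 117], [32, 64, 119], [33, 66, 122], [31, 65, 122]]
col 340 [[241, 242, 244], [239, 241, 242], [237, 238, 239], [195, 197, 199], [114, 116, 122], [46, 60, 89], [25, 53, 101], [28, 60, 114], [30, 63, 119], [29, 63, 119], [31, 64, 121]]
col 355 [[241, 243, 245], [240, 242, 243], [239, 241, 241], [218, 218, 217], [150, 149, 150], [69, 76, 101], [28, 53, 103], [27, 58, 115], [29, 62, 121], [32, 65, 124], [31, 64, 124]]
```

```bash
python3 -c "
from workcell import env
print(env.hand_in())"
```

```text
the job is handed in; nothing more can be done
None
```

I pushed the register flush against the long rail and the side stop without lifting it and handed the job in at about 14.5 s. The last top view showed no visible gap (under about 3 mm) at either face, and nothing I saw suggested any bystander had moved; the hand-in call gave no verdict.

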